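# Open the push-and-turn cap of the degreaser bottle in the vice

## Task

The degreaser bottle held in the bench vice has its measuring cup parked upside down over the cap: lift the cup off and stand it, still mouth down, in the steel drip tray, set down and not dropped. Then press the bottle's push-and-turn safety cap down, keep it down while twisting it anticlockwise until it comes free, lift it straight up and finish while still holding it in the gripper, level and still, about 8 cm above the open neck. Leave the other things on the bench where they are.

Things in the scene. Friction and masses are not known exactly. Their poses are not given: they have to be found in the camera images.
- vice: grey iron drill-press vice bolted to the bench, with the bottle clamped fast in its jaws (neither moves). Origin on the bench under the bottle's axis. x runs along the vice screw: handle end at -x (to -190 mm), fixed jaw at +x (to +86 mm). 142 mm wide over the flanges, 104 mm over the jaws, which are 86 mm high
- bottle: ivory-white square plastic bottle; same origin and axes as the vice. Body 70 mm square up to 140 mm above the bench, then a round shoulder narrowing from 69 mm across at 136 mm height to 38 mm at 163 mm, then a round neck 34 mm across, 43 mm over its lugs
- bottle_mouth (a point): centre of the rim of the bottle's neck, on the bottle's axis, 191 mm above the bench; axes as the vice's
- cap: black ribbed round safety cap, 51 mm across, 26 mm tall, about 0.04 kg; origin on its axis at its lower edge, z up. Shut, the origin lies 13 mm below bottle_mouth (178 mm above the bench), 15 mm above the shoulder, and its x is within 3 degrees of the vice's x
- cap_top (a point): centre of the cap's top, 204 mm above the bench when shut. Lock: unpressed the cap cannot turn. Push it down 5 to 6 mm (bottoms at 6.5) against a spring, 5 N rising to 11 N, keep it down and turn it anticlockwise seen from above by 65 to 70 degrees (free from 55, firm stop at 77); it then rises 2 mm and lifts straight off: no thread
- cup: white measuring cup, upside down over the cap at the start and hiding it; 42 mm tall, outside 65 mm across at the mouth (68 over its lip), 60 mm at the closed end, which is up; wall 2 mm, closed end 2.5 mm; 0.035 kg. Origin at the centre of its mouth (down), z up. At the start mouth 164.5 mm and top 206.5 mm above the bench, loose round the cap
- tray: steel drip tray fixed on the bench, outside 200 mm (its x) by 160 mm (its y), floor 3 mm thick, rim 18 mm high and 5 mm thick, empty. Origin on the bench under its centre
- spanner: steel combination spanner, 150 mm long, lying between vice and tray; origin at the middle of its length, x along it (a bystander: leave it)
- screwdriver: screwdriver with a black handle, 170 mm long, lying on the far part of the bench (a bystander: leave it)
- screw_jar: glass jar with a steel lid, 60 mm across, 70 mm tall, standing nearest the robot, between vice and tray; origin under its centre (a bystander: leave it)
- tape_roll: roll of masking tape lying flat, 104 mm across, 25 mm high; origin under its centre (a bystander: leave it)
- carton: small closed carton 70 x 100 x 45 mm; origin under its centre (a bystander: leave it)
- spray_can: spray can, 66 mm across, 170 mm tall, standing on the far part of the bench; origin under its centre (a bystander: leave it)
- brush: bench brush, 200 mm long, lying on the far part of the bench (a bystander: leave it)
There are look-alikes about, which are no part of the job. What is shaped like the cup but blue, orange or purple is not meant.

How it is judged:
On the way, in this order (a step that is already met when the one before it is completed fails the run):
1. the measuring cup stands mouth down on the floor of the drip tray, let go, with the cap still shut on the bottle (x of cup in the frame of tray between -0.075 and 0.075 m and y of cup in the frame of tray between -0.055 and 0.055 m and z of cup in the frame of tray between 0.001 and 0.007 m and angle between cup's own z axis and vertical below 0.1 rad and linear speed of cup below 0.02 m/s and contact force between the fingers and cup below 0.05 N and z of cap in the frame of bottle_mouth below -0.01 m), for 0.2 s.
2. the cap, in the gripper, is pressed at least 2.5 mm down on the bottle before it is turned (z of cap in the frame of bottle_mouth below -0.0155 m and angle between the x axis of cap and the x axis of vice, either way round below 0.16 rad and contact force between the fingers and cap above 1 N).
3. still down on the neck, the cap has been turned through at least 45 degrees (z of cap in the frame of bottle_mouth below -0.004 m and angle between the x axis of cap and the x axis of vice, either way round above 0.78 rad).
At the end, for the whole second after the job is handed in: Fingers hold the cap (over 1 N), clear of bottle, vice and cup, its lower edge 40 to 140 mm above the bottle's mouth, within 30 mm of its axis, level within 0.2 rad, still; the cup stands mouth down (within 0.1 rad) on the tray's floor, at rest, released (z of cap in the frame of bottle_mouth between 0.04 and 0.14 m and horizontal distance between cap and bottle_mouth below 0.03 m and angle between cap's own z axis and vertical below 0.2 rad and linear speed of each of cap, cup below 0.02 m/s and contact force between the fingers and cap above 1 N and contact force between cap and vice below 0.05 N and contact force between each of cap, the fingers and cup below 0.05 N and x of cup in the frame of tray between -0.075 and 0.075 m and y of cup in the frame of tray between -0.055 and 0.055 m and z of cup in the frame of tray between 0.001 and 0.007 m and angle between cup's own z axis and vertical below 0.1 rad); the arm keeps its last pose, push and grip.
It fails at once if the cup is dropped or knocked off (falls freely, faster than 0.45 m/s with no finger on it: a drop of more than 10 mm) (linear speed of cup above 0.45 m/s and contact force between the fingers and cup below 0.02 N).
It fails at once if a bystander is moved by more than 30 mm (distance of any of spanner, screwdriver, screw_jar, tape_roll, carton, spray_can, brush from where it was at the start of the episode above 0.03 m).
It also fails if it takes over 58 s, if anything falls off the work surface, if the arm or the gripper's body presses on something with over 40 N, if the wrist force passes 120 N, or if a joint passes its speed limit or range.

## Robot

A 7-joint arm with a two-finger parallel gripper is mounted at the origin on the work surface. World frame = base frame: x ahead of the robot, y to its left, z up, the work surface at z = 0. Lengths are in m, angles in rad, forces in N, time in s.
With the tool pointing down it reaches from about 0.4 to 0.85 m from the base axis. Payload 4.5 kg.
Tool frame: the origin (TCP) lies at the very end of the fingers, on their centre line; the grasp point (between the pads) lies 19 mm behind it; z points along the fingers, y is the line along which they close (so a half turn about z gives the same grasp; the last joint's range is limited). The gripper opens to 88 mm and grips with 3 to 60 N. Pads are 18 mm wide; open, the fingers measure 123 mm over their backs; the gripper's body (75 mm by 187 mm) begins 45 mm behind the grasp point.
Start: joints at [-1.236, 0.689, -0.195, 1.565, 0.157, 0.902, -0.215], TCP at [0.185, 0.597, 0.239] pointing down, gripper open.
Joint ranges: [-3.01, 3.01], [-0.46, 2.08], [-1.47, 1.51], [0.13, 2.56], [-1, 4.14], [0.04, 2.09], [-2.66, 2.66]. Speed limits (rad/s): [2.57, 2.57, 3.14, 3.14, 3.14, 3.14, 3.14].

## Interface

Orientations are given as a unit quaternion [x, y, z, w].
In Python, from plant import r, eyes, nets gives the robot as it stands.
- The arm moves only by the shell command python3 -m pendant 'ROWS' [FORCE]. ROWS is JSON, a list of rows, each an object of numbers: "claw": the opening, from 0 (shut) to 1 (fully open); "dx", "dy", "dz": the shift along the world's x, y, z in mm; "twist": the turn about the world's z in rad. In form: [{"claw": .., "dx": .., "dy": .., "dz": .., "twist": ..}, ...]. A call has 1 to 8 rows; each row is the pose to reach, as a shift and turn from the pose commanded when the call began; what a row does not reach only later rows make up. A row lasts 1/10 s, in which the tool goes at most 50 mm and 8.59 degrees, less where a joint would pass 70% of its speed; a pose out of reach is approached as far as the arm can. A call with a gripper value outside its range is refused whole. The fingers move at their own pace and stop on an object; FORCE is the grip in N (left out, the last holds). Time passes only in rows, so rows that repeat a pose let the fingers close. It gives the time, the measured TCP pose, the force, the opening and the grip force at its end, in the units of the state.
- r.get_state(): the state, without advancing time (a new reading comes with each control period).
- eyes.snapshot(name): name is "scene" or "top" or "wrist"; returns (picture, depth): 480x640x3 uint8, blue, green, red; 480x640 float32, m along the optical axis (not along the pixel's ray), 0 where there is no reading.
- eyes.camera_info(name): a dict with "K" (3x3 intrinsics, pixels), "world_to_cam" (4x4, takes a point from world to camera coordinates); the wrist camera has in their place "T_tool_cam" (4x4, takes a point from camera to tool coordinates, whose origin is the TCP and whose axes are the flange's). Camera axes: x right, y down, z forward; pixel columns grow to the right and rows downward; lengths in m; the calibration is good to about 2 mm. The wrist camera is an equidistant fisheye: a pixel r from the principal point sees the ray r / f radians off the axis. A picture is of the moment at which its call begins: read the wrist's pose just before it. camera_info takes no time and is no camera call.
- r.finish_job(): hands the job in; it is judged then, once.
Trained networks look in the newest picture that a camera, given by its name, has taken for a name from the list of things; names that differ only in an ending like _2 or _b are one class to them, and where a whole thing is asked for, a point or a joint stands for the part that bears it (a point fixed in the world has none). Each returns a list of dicts, best first, with "confidence" (0 to 1); they miss things now and then, are a little off and sometimes report something else, mostly with a low value. They report only what shows in the picture. A call takes as long as a camera call. They do not tell look-alikes from the thing itself.
- nets.spot_in(camera, query): "box" ([left, top, width, height] as shares, 0 to 1, of the picture: columns of its width, rows of its height, round what is visible of it).
- nets.place_of(camera, query): "position" ([column, row] as shares, 0 to 1, of the picture: columns of its width, rows of its height: a listed point, or the origin of a listed thing).
The state is a dict: "clock": time; "q": joint angles; "qd": joint speeds; "joint_torque": joint torques, N m; "tool_pos": TCP position; "eef_rot": TCP orientation; "contact_force": force on the tool from outside, world axes, zero at the start; "moment": the same for the moment, N m; "opening": opening from 0.0 (shut) to 1.0 (fully open); "finger_force": force on a finger pad.
Only numpy, scipy, OpenCV 4.12 (cv2) and the standard library are available. Lean on these libraries where they do the work, as an engineer would, in place of code of your own. Each camera call takes 0.05 s, during which the arm holds its last target. There are 200 camera calls.

## Working session

There is one attempt and no reset: what is moved stays moved. The work goes in short steps, Python scripts to look and compute and a shell command to move; the robot and the scene stay as the last step left them, time stands still between calls to the robot, and variables do not carry over. Pictures are saved under pics/ and viewed, at most 10 in all, crops included, and the job is handed in when it is done.

```bash
mkdir -p pics; ls; python3 - <<'E'
from plant import r,eyes,nets
import cv2,numpy as np
s=r.get_state();print({k:np.round(v,3).tolist() for k,v in s.items()})
for c in ("scene","top"):
    p,d=eyes.snapshot(c);cv2.imwrite(f"pics/{c}0.png",p);np.save(f"pics/{c}0.npy",d)
    i=eyes.camera_info(c);print(c,np.round(i["K"],1).tolist(),np.round(i["world_to_cam"],3).tolist())
    for q in("cup","tray","vice","bottle","screw_jar","spray_can"):
        for f in(nets.place_of,nets.spot_in):
            for o in f(c,q)[:4]:print(c,q,np.round(np.array(o.get("position",o.get("box")))*([640,480]*(1 if"position"in o else 2))).tolist(),round(o["confidence"],2))
print({k:np.round(v,3).tolist() for k,v in eyes.camera_info("wrist").items() if not isinstance(v,str)})
E
```

```text
pics
{'clock': 0.0, 'q': [-1.236, 0.69, -0.195, 1.566, 0.157, 0.902, -0.215], 'qd': [0.001, 0.0, -0.0, 0.001, -0.0, 0.001, 0.001], 'joint_torque': [-0.0, -52.757, -1.268, -15.343, -0.053, 0.007, 0.0], 'tool_pos': [0.185, 0.596, 0.238], 'eef_rot': [0.15, 0.989, -0.001, -0.0], 'contact_force': [-0.983, 0.63, -0.283], 'moment': [-0.006, 0.006, 0.023], 'finger_force': 0.0, 'opening': 1.001}
scene [[497.3, 0.0, 323.3], [0.0, 497.3, 228.0], [0.0, 0.0, 1.0]] [[0.566, 0.824, -0.011, -0.315], [0.709, -0.493, -0.504, -0.328], [-0.421, 0.278, -0.863, 1.686], [0.0, 0.0, 0.0, 1.0]]
scene cup [265.0, 271.0] 0.9
scene cup [223.0, 364.0] 0.89
scene cup [215.0, 285.0] 0.84
scene cup [222.0, 229.0] 0.72
scene cup [199.0, 273.0, 29.0, 26.0] 0.95
scene cup [252.0, 253.0, 27.0, 31.0] 0.63
scene cup [211.0, 214.0, 23.0, 26.0] 0.61
scene cup [207.0, 347.0, 28.0, 28.0] 0.59
scene tray [392.0, 232.0] 0.6
scene tray [351.0, 193.0, 79.0, 79.0] 0.83
scene vice [271.0, 295.0] 0.8
scene vice [230.0, 231.0, 72.0, 96.0] 0.67
scene bottle [273.0, 295.0] 0.96
scene bottle [251.0, 274.0, 35.0, 26.0] 0.7
scene screw_ja
[... 619 characters left out ...]
, 261.0, 30.0, 29.0] 0.88
top cup [414.0, 321.0, 28.0, 29.0] 0.69
top cup [484.0, 174.0, 33.0, 36.0] 0.67
top tray [253.0, 217.0] 0.78
top tray [217.0, 172.0, 75.0, 90.0] 0.55
top vice [388.0, 190.0, 59.0, 118.0] 0.8
top bottle [403.0, 205.0, 36.0, 32.0] 0.77
top screw_jar [339.0, 292.0] 0.76
top screw_jar [329.0, 280.0, 24.0, 32.0] 0.92
top screw_jar [218.0, 148.0, 80.0, 19.0] 0.31
top spray_can [346.0, 154.0] 0.63
top spray_can [341.0, 292.0] 0.58
top spray_can [334.0, 121.0, 28.0, 49.0] 0.78
{'K': [[371.648, 0.0, 319.755], [0.0, 371.648, 246.135], [0.0, 0.0, 1.0]], 'T_tool_cam': [[0.001, -0.954, -0.3, 0.077], [1.0, 0.001, 0.001, -0.0], [-0.001, -0.3, 0.954, -0.146], [0.0, 0.0, 0.0, 1.0]]}
```

View pics/top0.png

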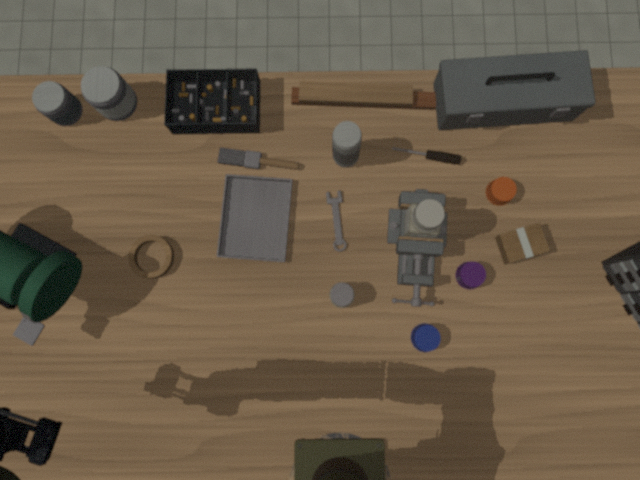

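View pics/scene0.png

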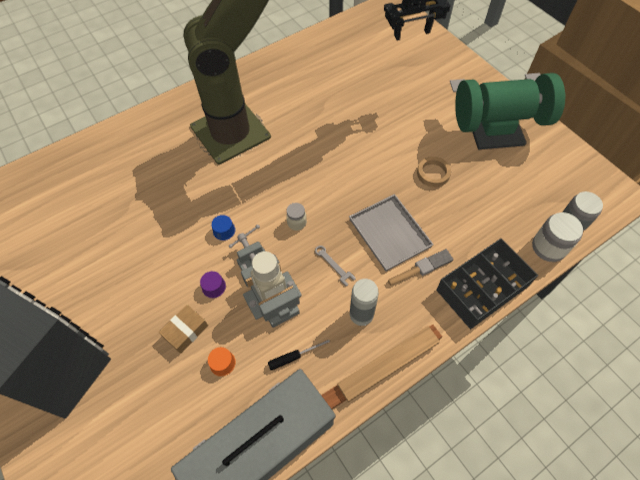

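In the top view the four cup shapes are at (430,213) white on the vice, (502,190) orange, (470,275) purple and (425,337) blue. In the scene view the white one is at (265,265). It is the one meant: it is white, upside down and on the bottle in the vice. The tray is at (257,218), the jar at (342,293) and the spray can at (347,143). Next I'll confirm with a crop and compute positions.

```bash
cat > h.py <<'E'
from plant import r,eyes,nets
import cv2,numpy as np
from scipy.spatial.transform import Rotation as R
def plane(c,uv,z):
    i=eyes.camera_info(c);K=i["K"];W=np.array(i["world_to_cam"]);Rw=W[:3,:3].T;o=-Rw@W[:3,3]
    d=Rw@np.linalg.inv(K)@[uv[0],uv[1],1]
    return o+d*(z-o[2])/d[2]
def cloud(c,d):
    i=eyes.camera_info(c);K=np.array(i["K"]);W=np.array(i["world_to_cam"])
    v,u=np.mgrid[:480,:640];P=np.stack([(u-K[0,2])/K[0,0]*d,(v-K[1,2])/K[1,1]*d,d],-1)
    return (P-W[:3,3])@W[:3,:3]
E
python3 - <<'E'
from h import *
p=cv2.imread("pics/scene0.png");q=cv2.imread("pics/top0.png")
cv2.imwrite("pics/crop.png",np.hstack([cv2.resize(p[205:335,200:330],(400,400),interpolation=2),cv2.resize(q[170:310,375:515],(400,400),interpolation=2)]))
for c in("scene","top"):
    d=np.load(f"pics/{c}0.npy");P=cloud(c,d);ok=d>0
    b=(slice(240,300),slice(240,300)) if c=="scene" else (slice(185,240),slice(400,460))
    Q=P[b][ok[b]]
    t=Q[(Q[:,2]>.197)&(Q[:,2]<.216)]
    (x,y),rad=cv2.minEnclosingCircle((t[:,:2]).astype(np.float32))
    print(c,"cuptop",len(t),t.mean(0).round(4),t.min(0).round(3),t.max(0).round(3),x,y,rad)
    j=P[...,2];b=(slice(200,240),slice(280,310)) if c=="scene" else (slice(270,310),slice(325,360))
    Q=P[b][ok[b]];t=Q[(Q[:,2]>.06)&(Q[:,2]<.08)];print("jar",t.mean(0).round(3) if len(t) else 0)
    b=(slice(270,330),slice(340,385)) if c=="scene" else (slice(110,170),slice(325,370))
    Q=P[b][ok[b]];t=Q[(Q[:,2]>.155)];print("can",t.mean(0).round(3) if len(t) else 0)
    # jaws/vice top
    b=(slice(230,330),slice(225,305)) if c=="scene" else (slice(185,290),slice(380,455))
    Q=P[b][ok[b]];t=Q[(Q[:,2]>.075)&(Q[:,2]<.095)];
    if len(t):print("jaw",t.mean(0).round(3),cv2.minAreaRect((t[:,:2]*1000).astype(np.float32)))
    b=(slice(180,280),slice(340,440)) if c=="scene" else (slice(165,270),slice(210,302))
    Q=P[b][ok[b]];t=Q[(Q[:,2]>.012)&(Q[:,2]<.024)];print("rim",cv2.minAreaRect((t[:,:2]*1000).astype(np.float32)))
    t=Q[(Q[:,2]>-.01)];print("z",np.percentile(t[:,2],[5,50,95]))
print([plane("top",uv,.018).round(3)[:2].tolist() for uv in((227,176),(293,179),(288,262),(220,259))])
print("cup ring ctr top",plane("top",(430,212.5),.2065), plane("scene",(265,262),.2065))
E
```

```text
scene cuptop 468 [ 0.593  -0.1967  0.2056] [ 0.561 -0.226  0.197] [ 0.622 -0.166  0.212] 0.5913000106811523 -0.19655315577983856 0.03142552077770233
jar [ 0.433 -0.013  0.068]
can [ 0.78  -0.029  0.167]
jaw [ 0.624 -0.207  0.085] ((592.6636352539062, -197.08164978027344), (104.496826171875, 142.95425415039062), 85.32481384277344)
rim ((613.6292724609375, 216.05941772460938), (271.8341064453125, 350.7523193359375), 50.32904815673828)
z [-5.34195094e-03  6.33606777e-05  1.67398038e-02]
top cuptop 664 [ 0.5873 -0.1926  0.206 ] [ 0.558 -0.223  0.197] [ 0.619 -0.163  0.214] 0.5881255269050598 -0.19287940859794617 0.03061029314994812
jar [ 0.428 -0.01   0.07 ]
can [ 0.771 -0.024  0.168]
jaw [ 0.579 -0.191  0.085] ((557.8038940429688, -192.49781799316406), (104.96117401123047, 204.7108154296875), 85.68697357177734)
rim ((633.269775390625, 191.0940399169922), (176.9410400390625, 240.5474395751953), 84.76653289794922)
z [-0.00427453  0.00167735  0.01639959]
[[0.719, 0.266], [0.71, 0.105], [0.507, 0.116], [0.516, 0.279]]
cup ring ctr top [ 0.58919247 -0.19438207  0.2065    ] [ 0.59152706 -0.193363    0.2065    ]
```

View pics/crop.png

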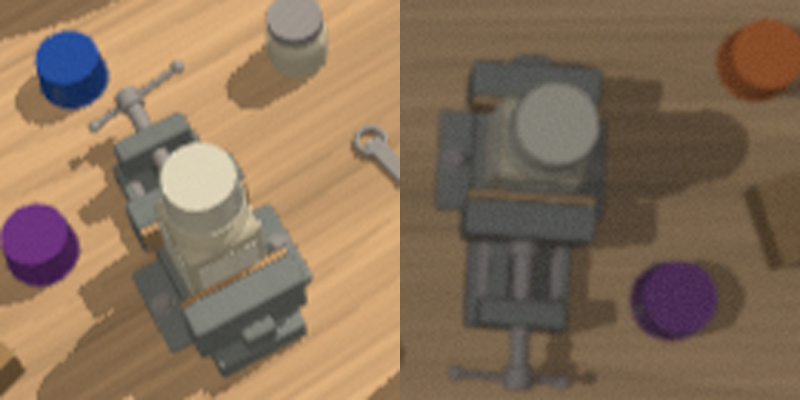

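The crop confirms it: the white cup sits upside down on the ivory bottle clamped in the vice. Purple, blue and orange stand on the bench. The estimates are cup (0.590,-0.194), vice yaw about -4.5°, tray centre (0.613,0.192). I'll move toward the cup now.

```bash
python3 -m pendant '[{"claw":1,"dx":265,"dy":-300,"dz":41,"twist":0},{"claw":1,"dx":265,"dy":-300,"dz":41,"twist":0},{"claw":1,"dx":265,"dy":-300,"dz":41,"twist":0},{"claw":1,"dx":265,"dy":-300,"dz":41,"twist":0},{"claw":1,"dx":265,"dy":-300,"dz":41,"twist":0},{"claw":1,"dx":265,"dy":-300,"dz":41,"twist":0},{"claw":1,"dx":265,"dy":-300,"dz":41,"twist":0},{"claw":1,"dx":265,"dy":-300,"dz":41,"twist":0}]' 40
python3 -m pendant '[{"claw":1,"dx":100,"dy":-380,"dz":41,"twist":0},{"claw":1,"dx":100,"dy":-380,"dz":41,"twist":0},{"claw":1,"dx":100,"dy":-380,"dz":41,"twist":0},{"claw":1,"dx":100,"dy":-380,"dz":41,"twist":0},{"claw":1,"dx":100,"dy":-380,"dz":41,"twist":0},{"claw":1,"dx":100,"dy":-380,"dz":41,"twist":0},{"claw":1,"dx":100,"dy":-380,"dz":41,"twist":0},{"claw":1,"dx":100,"dy":-380,"dz":41,"twist":0}]'
python3 -c "
from h import *
s=r.get_state();print(s['q'],s['eef_rot'])"
```

```text
clock: 2.1
tool_pos: [0.4498, 0.2971, 0.2799]
eef_rot: [0.15, 0.989, 0.0, 0.0]
contact_force: [0.9, -0.1, -0.6]
opening: 0.999
finger_force: 0.0
clock: 2.9
tool_pos: [0.5489, -0.0841, 0.321]
eef_rot: [0.15, 0.989, -0.0, 0.0]
contact_force: [0.8, 0.3, -0.5]
opening: 1.002
finger_force: 0.0
[ 0.21792198  0.50438796 -0.24098577  1.66676397  0.13927189  0.98654134
  1.19761051] [ 1.50473843e-01  9.88613904e-01 -1.77950804e-04  3.73722582e-04]
```

```bash
python3 -m pendant '[{"claw":1,"dx":41,"dy":-110,"dz":-40,"twist":-0.8},{"claw":1,"dx":41,"dy":-110,"dz":-40,"twist":-0.8},{"claw":1,"dx":41,"dy":-110,"dz":-40,"twist":-0.8},{"claw":1,"dx":41,"dy":-110,"dz":-40,"twist":-0.8},{"claw":1,"dx":41,"dy":-110,"dz":-40,"twist":-0.8},{"claw":1,"dx":41,"dy":-110,"dz":-40,"twist":-0.8},{"claw":1,"dx":41,"dy":-110,"dz":-40,"twist":-0.8}]'
cat >> h.py <<'E'
def wpose():
    s=r.get_state();T=np.eye(4);T[:3,:3]=R.from_quat(s["eef_rot"]).as_matrix();T[:3,3]=s["tool_pos"]
    return T@np.array(eyes.camera_info("wrist")["T_tool_cam"])
def wrays():
    K=np.array(eyes.camera_info("wrist")["K"]);v,u=np.mgrid[:480,:640]
    a=(u-K[0,2])/K[0,0];b=(v-K[1,2])/K[1,1];t=np.hypot(a,b)+1e-9
    return np.stack([a/t*np.tan(t),b/t*np.tan(t),np.ones_like(t)],-1)
def wrist(name):
    T=wpose();p,d=eyes.snapshot("wrist");cv2.imwrite(f"pics/{name}.png",p)
    return p,d,(wrays()*d[...,None])@T[:3,:3].T+T[:3,3],T
E
python3 - <<'E'
from h import *
p,d,P,T=wrist("w1")
s=r.get_state();print(s["q"].round(2) if hasattr(s["q"],"round") else s["q"],s["tool_pos"])
m=(d>0)&(abs(P[...,2]-.2065)<.006)&(np.hypot(P[...,0]-.59,P[...,1]+.194)<.06)
c=P[m];print(len(c),c.mean(0),c.min(0),c.max(0),cv2.minEnclosingCircle(c[:,:2].astype(np.float32)))
v,u=np.nonzero(m);print(u.min(),u.max(),v.min(),v.max())
E
```

```text
clock: 3.6
tool_pos: [0.5896, -0.1911, 0.2804]
eef_rot: [0.523, 0.852, -0.0, -0.0]
contact_force: [1.0, -0.8, -0.2]
opening: 0.998
finger_force: 0.0
[ 0.24  0.63 -0.    1.54  0.    0.97  0.71] [ 0.58961787 -0.1911128   0.28047199]
6727 [ 0.58942008 -0.19227452  0.20631704] [ 0.55997133 -0.22394568  0.20051809] [ 0.61999491 -0.16361882  0.20874992] ((0.590168297290802, -0.19374588131904602), 0.03056994080543518)
272 365 214 305
```

View pics/w1.png

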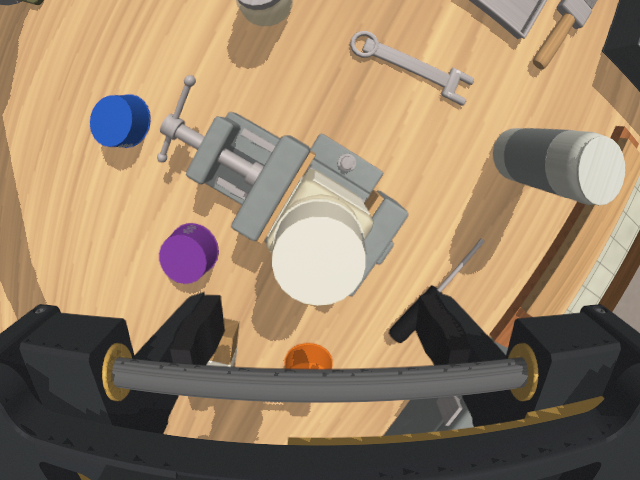

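The white cup is centred at (318,260) between the fingers and the wrist depth agrees with the overhead estimate. I'll descend and grip.

```bash
python3 -m pendant '[{"claw":1,"dx":0,"dy":-2,"dz":-40,"twist":0},{"claw":1,"dx":0,"dy":-2,"dz":-75,"twist":0},{"claw":1,"dx":0,"dy":-2,"dz":-106,"twist":0},{"claw":1,"dx":0,"dy":-2,"dz":-106,"twist":0}]' 12
python3 -m pendant '[{"claw":0.6,"dx":0,"dy":0,"dz":0,"twist":0},{"claw":0.6,"dx":0,"dy":0,"dz":0,"twist":0},{"claw":0.6,"dx":0,"dy":0,"dz":0,"twist":0},{"claw":0.6,"dx":0,"dy":0,"dz":0,"twist":0},{"claw":0.6,"dx":0,"dy":0,"dz":0,"twist":0},{"claw":0.6,"dx":0,"dy":0,"dz":0,"twist":0}]' 12
```

```text
clock: 4.05
tool_pos: [0.5866, -0.1922, 0.1706]
eef_rot: [0.522, 0.853, -0.001, -0.004]
contact_force: [-0.1, -0.1, -0.3]
opening: 0.999
finger_force: 0.0
clock: 4.65
tool_pos: [0.5907, -0.1936, 0.1758]
eef_rot: [0.523, 0.852, 0.0, 0.001]
contact_force: [0.5, -1.6, 5.1]
opening: 0.714
finger_force: 12.1
```

```bash
python3 -m pendant '[{"claw":0.6,"dx":0,"dy":0,"dz":5,"twist":0},{"claw":0.6,"dx":0,"dy":0,"dz":15,"twist":0},{"claw":0.6,"dx":0,"dy":0,"dz":35,"twist":0},{"claw":0.6,"dx":0,"dy":0,"dz":60,"twist":0},{"claw":0.6,"dx":0,"dy":0,"dz":80,"twist":0},{"claw":0.6,"dx":0,"dy":0,"dz":90,"twist":0},{"claw":0.6,"dx":0,"dy":0,"dz":90,"twist":0}]' 12
python3 - <<'E'
from h import *
p,d,P,T=wrist("w2")
s=r.get_state();print(s["tool_pos"],s["contact_force"])
m=(d>0)&(np.hypot(P[...,0]-s["tool_pos"][0],P[...,1]-s["tool_pos"][1])<.034)&(P[...,2]>.2)
c=P[m];print(len(c),np.percentile(c[:,2],[2,50,75,98]))
E
```

```text
clock: 5.35
tool_pos: [0.5901, -0.1934, 0.2659]
eef_rot: [0.523, 0.852, 0.0, 0.001]
contact_force: [-0.1, 0.6, -1.3]
opening: 0.718
finger_force: 12.0
[ 0.58941649 -0.19314851  0.26454743] [-0.05242073  1.54261426 -0.41027814]
39491 [0.25610116 0.30012979 0.3632323  0.3715026 ]
```

View pics/w2.png

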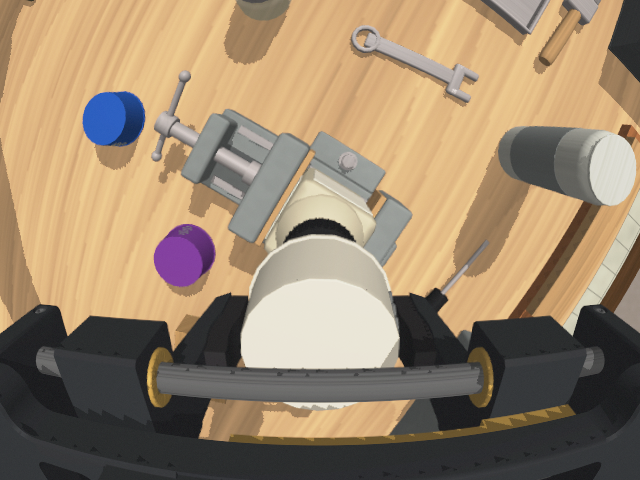

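The cup is held level, and the black cap is now showing at (320,235). I'll carry the cup to the tray.

```bash
python3 -m pendant '[{"claw":0.6,"dx":2,"dy":25,"dz":0,"twist":0},{"claw":0.6,"dx":5,"dy":72,"dz":0,"twist":0},{"claw":0.6,"dx":8,"dy":120,"dz":0,"twist":0},{"claw":0.6,"dx":11,"dy":168,"dz":0,"twist":0},{"claw":0.6,"dx":14,"dy":216,"dz":0,"twist":0},{"claw":0.6,"dx":17,"dy":264,"dz":0,"twist":0},{"claw":0.6,"dx":20,"dy":312,"dz":0,"twist":0},{"claw":0.6,"dx":22,"dy":350,"dz":0,"twist":0}]' 12
python3 -m pendant '[{"claw":0.6,"dx":1,"dy":25,"dz":-10,"twist":0},{"claw":0.6,"dx":1,"dy":35,"dz":-45,"twist":0},{"claw":0.6,"dx":1,"dy":35,"dz":-90,"twist":0},{"claw":0.6,"dx":1,"dy":35,"dz":-135,"twist":0},{"claw":0.6,"dx":1,"dy":35,"dz":-175,"twist":0},{"claw":0.6,"dx":1,"dy":35,"dz":-205,"twist":0},{"claw":0.6,"dx":1,"dy":35,"dz":-222,"twist":0},{"claw":0.6,"dx":1,"dy":35,"dz":-222,"twist":0}]' 12
python3 - <<'E'
from h import *
p,d,P,T=wrist("w3")
for c in ("top",):
    p,d=eyes.snapshot(c);cv2.imwrite("pics/top3.png",p[120:320,180:400])
s=r.get_state();print(s["tool_pos"],s["contact_force"],s["q"])
E
```

```text
clock: 6.2
tool_pos: [0.6102, 0.1604, 0.2628]
eef_rot: [0.522, 0.853, -0.001, -0.002]
contact_force: [0.7, 0.5, -0.3]
opening: 0.721
finger_force: 12.0
clock: 7.0
tool_pos: [0.6102, 0.191, 0.0394]
eef_rot: [0.523, 0.852, -0.002, -0.002]
contact_force: [-0.2, 0.1, -1.3]
opening: 0.713
finger_force: 12.0
[0.61301561 0.19180854 0.04294225] [0.08967531 0.09374432 0.6354082 ] [-0.38263398  0.96996549  0.01414469  1.63734428 -0.02277929  0.53374417
  0.11488829]
```

View pics/w3.png

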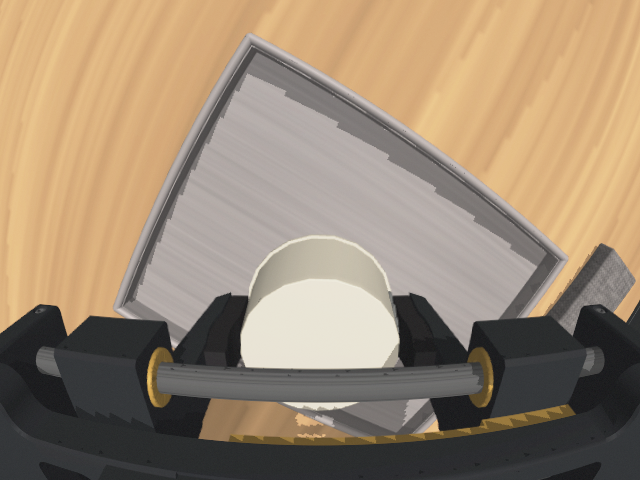

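The cup is over the middle of the tray, with its top at (320,320) and the tray rim clear all round. I'll lower it in small steps, watching the contact force.

```bash
python3 -m pendant '[{"claw":0.6,"dx":0,"dy":0,"dz":-12,"twist":0},{"claw":0.6,"dx":0,"dy":0,"dz":-20,"twist":0},{"claw":0.6,"dx":0,"dy":0,"dz":-24,"twist":0},{"claw":0.6,"dx":0,"dy":0,"dz":-26,"twist":0},{"claw":0.6,"dx":0,"dy":0,"dz":-26,"twist":0}]' 12
python3 -m pendant '[{"claw":0.6,"dx":0,"dy":0,"dz":-2,"twist":0},{"claw":0.6,"dx":0,"dy":0,"dz":-2,"twist":0},{"claw":0.6,"dx":0,"dy":0,"dz":-2,"twist":0}]' 12
```

```text
clock: 7.6
tool_pos: [0.6125, 0.1917, 0.0164]
eef_rot: [0.523, 0.852, -0.0, -0.0]
contact_force: [-1.2, 0.4, -0.9]
opening: 0.715
finger_force: 12.0
clock: 7.9
tool_pos: [0.613, 0.1919, 0.0149]
eef_rot: [0.523, 0.852, 0.0, 0.0]
contact_force: [0.5, 1.2, 2.0]
opening: 0.719
finger_force: 12.0
```

```bash
python3 -m pendant '[{"claw":0.6,"dx":0,"dy":0,"dz":-1,"twist":0},{"claw":0.6,"dx":0,"dy":0,"dz":-1,"twist":0},{"claw":0.6,"dx":0,"dy":0,"dz":-1,"twist":0}]' 12
python3 -m pendant '[{"claw":0.6,"dx":0,"dy":0,"dz":-1,"twist":0},{"claw":0.6,"dx":0,"dy":0,"dz":-1,"twist":0},{"claw":0.6,"dx":0,"dy":0,"dz":-1,"twist":0}]' 12
```

```text
clock: 8.2
tool_pos: [0.613, 0.1919, 0.0147]
eef_rot: [0.523, 0.852, 0.0, 0.0]
contact_force: [-2.0, -0.4, 8.7]
opening: 0.717
finger_force: 12.2
clock: 8.5
tool_pos: [0.6131, 0.1919, 0.0146]
eef_rot: [0.523, 0.852, 0.0, 0.0]
contact_force: [-2.8, -1.9, 13.0]
opening: 0.717
finger_force: 12.4
```

The cup is in firm contact with the floor. I'll ease off, open and retreat upward.

```bash
python3 -m pendant '[{"claw":0.6,"dx":0,"dy":0,"dz":2,"twist":0},{"claw":0.85,"dx":0,"dy":0,"dz":2,"twist":0},{"claw":1,"dx":0,"dy":0,"dz":2,"twist":0},{"claw":1,"dx":0,"dy":0,"dz":2,"twist":0},{"claw":1,"dx":0,"dy":0,"dz":2,"twist":0},{"claw":1,"dx":0,"dy":0,"dz":2,"twist":0}]' 12
python3 -m pendant '[{"claw":1,"dx":0,"dy":0,"dz":15,"twist":0},{"claw":1,"dx":0,"dy":0,"dz":40,"twist":0},{"claw":1,"dx":0,"dy":0,"dz":80,"twist":0},{"claw":1,"dx":0,"dy":0,"dz":130,"twist":0},{"claw":1,"dx":0,"dy":0,"dz":180,"twist":0},{"claw":1,"dx":0,"dy":0,"dz":230,"twist":0},{"claw":1,"dx":0,"dy":0,"dz":235,"twist":0},{"claw":1,"dx":0,"dy":0,"dz":235,"twist":0}]' 50
python3 - <<'E'
from h import *
p,d,P,T=wrist("w4")
s=r.get_state();print(s["tool_pos"])
m=(d>0)&(np.hypot(P[...,0]-.613,P[...,1]-.192)<.05)&(P[...,2]>.03)&(P[...,2]<.06)
c=P[m];t=c[c[:,2]>.04];print(len(c),np.percentile(c[:,2],[2,50,98]),cv2.minEnclosingCircle(t[:,:2].astype(np.float32)))
A=np.c_[t[:,:2]-t[:,:2].mean(0),np.ones(len(t))];print("plane",np.linalg.lstsq(A,t[:,2],rcond=None)[0])
E
```

```text
clock: 9.1
tool_pos: [0.6125, 0.1917, 0.0142]
eef_rot: [0.523, 0.852, -0.0, -0.0]
contact_force: [-0.3, -0.3, 0.1]
opening: 0.999
finger_force: 0.0
clock: 9.9
tool_pos: [0.6135, 0.192, 0.2523]
eef_rot: [0.523, 0.852, 0.002, 0.002]
contact_force: [0.3, 0.0, -0.4]
opening: 0.999
finger_force: 0.0
[0.61224455 0.19166964 0.25012471]
3008 [0.03539813 0.04491201 0.04649115] ((0.6130837798118591, 0.19205795228481293), 0.03052300587296486)
plane [ 0.00303627 -0.00438222  0.04491323]
```

The cup stands level in the tray, top at z 0.045. Next I'll go back over the cap.

```bash
python3 -m pendant '[{"claw":1,"dx":-3,"dy":-48,"dz":20,"twist":0},{"claw":1,"dx":-6,"dy":-97,"dz":20,"twist":0},{"claw":1,"dx":-9,"dy":-146,"dz":20,"twist":0},{"claw":1,"dx":-12,"dy":-195,"dz":20,"twist":0},{"claw":1,"dx":-15,"dy":-244,"dz":20,"twist":0},{"claw":1,"dx":-18,"dy":-293,"dz":20,"twist":0},{"claw":1,"dx":-21,"dy":-342,"dz":20,"twist":0},{"claw":1,"dx":-23,"dy":-386,"dz":20,"twist":0}]'
python3 -m pendant '[{"claw":1,"dx":0,"dy":0,"dz":0,"twist":0},{"claw":1,"dx":0,"dy":0,"dz":0,"twist":0}]'
python3 - <<'E'
from h import *
p,d,P,T=wrist("w5")
s=r.get_state();print(s["tool_pos"])
m=(d>0)&(np.hypot(P[...,0]-.59,P[...,1]+.194)<.045)&(P[...,2]>.195)&(P[...,2]<.215)
c=P[m];print(len(c),c.mean(0),c.min(0),c.max(0),cv2.minEnclosingCircle(c[:,:2].astype(np.float32)))
E
```

```text
clock: 10.75
tool_pos: [0.5875, -0.1966, 0.2672]
eef_rot: [0.524, 0.852, -0.001, -0.002]
contact_force: [0.2, 0.2, 0.2]
opening: 1.0
finger_force: 0.0
clock: 10.95
tool_pos: [0.588, -0.1952, 0.2673]
eef_rot: [0.524, 0.852, -0.001, -0.002]
contact_force: [0.5, 0.5, 0.3]
opening: 1.0
finger_force: 0.0
[ 0.58873776 -0.19312378  0.26769509]
5183 [ 0.58996642 -0.1932068   0.20360365] [ 0.56542874 -0.22048076  0.19506306] [ 0.61666836 -0.16912952  0.20612307] ((0.5909910202026367, -0.19490988552570343), 0.025895101949572563)
```

View pics/w5.png

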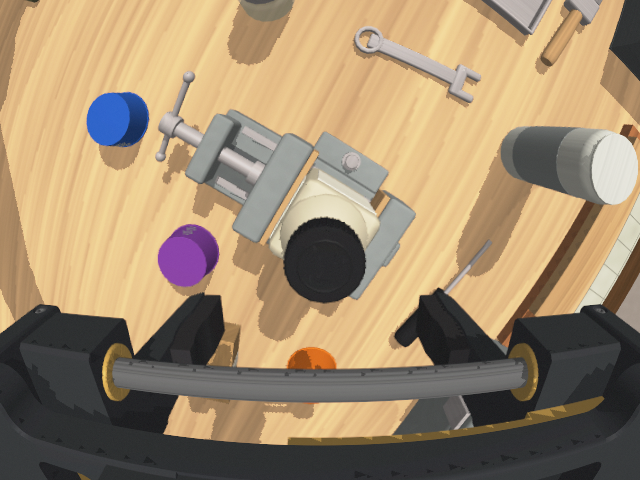

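The cap shows shut and undisturbed at (325,260), centre (0.5905,-0.194). I'll descend and grip it hard.

```bash
python3 -m pendant '[{"claw":1,"dx":1,"dy":0,"dz":-40,"twist":0},{"claw":1,"dx":1,"dy":0,"dz":-75,"twist":0},{"claw":1,"dx":1,"dy":0,"dz":-95,"twist":0},{"claw":1,"dx":1,"dy":0,"dz":-95,"twist":0},{"claw":0.4,"dx":1,"dy":0,"dz":-95,"twist":0},{"claw":0.4,"dx":1,"dy":0,"dz":-95,"twist":0},{"claw":0.4,"dx":1,"dy":0,"dz":-95,"twist":0},{"claw":0.4,"dx":1,"dy":0,"dz":-95,"twist":0}]' 55
python3 -m pendant '[{"claw":0.4,"dx":0,"dy":0,"dz":0,"twist":0},{"claw":0.4,"dx":0,"dy":0,"dz":0,"twist":0},{"claw":0.4,"dx":0,"dy":0,"dz":0,"twist":0}]' 55
```

```text
clock: 11.8
tool_pos: [0.5912, -0.1943, 0.1756]
eef_rot: [0.523, 0.852, 0.0, 0.001]
contact_force: [-0.2, 1.0, 0.4]
opening: 0.66
finger_force: 0.0
clock: 12.1
tool_pos: [0.5908, -0.1945, 0.1752]
eef_rot: [0.523, 0.852, 0.0, 0.0]
contact_force: [-1.8, 0.7, 4.8]
opening: 0.569
finger_force: 55.0
```

```bash
python3 -m pendant '[{"claw":0.4,"dx":0,"dy":0,"dz":-2,"twist":0},{"claw":0.4,"dx":0,"dy":0,"dz":-4,"twist":0},{"claw":0.4,"dx":0,"dy":0,"dz":-6,"twist":0},{"claw":0.4,"dx":0,"dy":0,"dz":-6,"twist":0},{"claw":0.4,"dx":0,"dy":0,"dz":-6,"twist":0}]' 55
python3 -c "
from h import *
print(r.get_state()['tool_pos'])"
```

```text
clock: 12.6
tool_pos: [0.5908, -0.1945, 0.1697]
eef_rot: [0.523, 0.852, 0.0, 0.001]
contact_force: [-2.3, 0.1, 10.3]
opening: 0.564
finger_force: 55.0
[ 0.59080791 -0.19447012  0.1697445 ]
```

Pressed about 5.5 mm at 10 N, matching the spring. I'll add a little and twist anticlockwise.

```bash
python3 -m pendant '[{"claw":0.4,"dx":0,"dy":0,"dz":-0.5,"twist":0},{"claw":0.4,"dx":0,"dy":0,"dz":-0.5,"twist":0.06},{"claw":0.4,"dx":0,"dy":0,"dz":-0.5,"twist":0.16},{"claw":0.4,"dx":0,"dy":0,"dz":-0.5,"twist":0.26},{"claw":0.4,"dx":0,"dy":0,"dz":-0.5,"twist":0.36},{"claw":0.4,"dx":0,"dy":0,"dz":-0.5,"twist":0.46},{"claw":0.4,"dx":0,"dy":0,"dz":-0.5,"twist":0.56},{"claw":0.4,"dx":0,"dy":0,"dz":-0.5,"twist":0.6}]' 55
python3 -c "
from h import *
s=r.get_state();print(s['tool_pos'],s['moment'],s['q'])"
```

```text
clock: 13.4
tool_pos: [0.5918, -0.1944, 0.1696]
eef_rot: [0.247, 0.969, 0.0, 0.002]
contact_force: [-1.0, 1.7, 9.5]
opening: 0.571
finger_force: 55.0
[ 0.59175663 -0.19444109  0.16963933] [ 0.11244813  0.32061643 -0.10457753] [ 0.34295953  0.76891909 -0.17893425  1.64116129  0.18299353  0.74476629
  1.15130631]
```

```bash
python3 -m pendant '[{"claw":0.4,"dx":0,"dy":0,"dz":0,"twist":0.1},{"claw":0.4,"dx":0,"dy":0,"dz":0,"twist":0.2},{"claw":0.4,"dx":0,"dy":0,"dz":0,"twist":0.3},{"claw":0.4,"dx":0,"dy":0,"dz":0,"twist":0.4},{"claw":0.4,"dx":0,"dy":0,"dz":0,"twist":0.5},{"claw":0.4,"dx":0,"dy":0,"dz":0,"twist":0.58},{"claw":0.4,"dx":0,"dy":0,"dz":0,"twist":0.58},{"claw":0.4,"dx":0,"dy":0,"dz":0,"twist":0.58}]' 55
python3 - <<'E'
from h import *
s=r.get_state();print(s['tool_pos'],s['moment'],s['q'])
p,d,P,T=wrist("w6");cv2.imwrite("pics/w6c.png",cv2.resize(p[150:430,180:460],(560,560)))
E
```

```text
clock: 14.2
tool_pos: [0.5914, -0.1944, 0.1695]
eef_rot: [-0.04, 0.999, -0.0, 0.001]
contact_force: [-2.2, 1.0, 11.0]
opening: 0.572
finger_force: 55.0
[ 0.59142948 -0.19436181  0.16952594] [0.09381391 0.37259655 0.12909924] [ 0.43271042  0.78255733 -0.34317166  1.63627584  0.34374132  0.78045594
  1.58606737]
```

View pics/w6c.png

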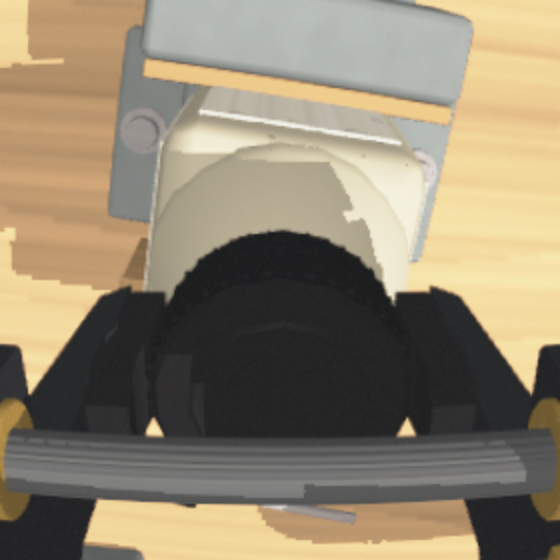

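The cap at crop (285,340) is firmly between the pads, the gripper has turned 67.7° and the force still matches the pressed spring. I'll lift gently and watch the force.

```bash
python3 -m pendant '[{"claw":0.4,"dx":0,"dy":0,"dz":3,"twist":0},{"claw":0.4,"dx":0,"dy":0,"dz":6,"twist":0},{"claw":0.4,"dx":0,"dy":0,"dz":10,"twist":0},{"claw":0.4,"dx":0,"dy":0,"dz":10,"twist":0}]' 55
```

```text
clock: 14.65
tool_pos: [0.5907, -0.1944, 0.1782]
eef_rot: [-0.04, 0.999, -0.0, 0.0]
contact_force: [-0.3, -0.0, -0.3]
opening: 0.572
finger_force: 55.0
```

Free: no pull on the lift. I'll lift to about 80 mm above the neck.

```bash
python3 -m pendant '[{"claw":0.4,"dx":0,"dy":0,"dz":12,"twist":0},{"claw":0.4,"dx":0,"dy":0,"dz":30,"twist":0},{"claw":0.4,"dx":0,"dy":0,"dz":50,"twist":0},{"claw":0.4,"dx":0,"dy":0,"dz":70,"twist":0},{"claw":0.4,"dx":0,"dy":0,"dz":84,"twist":0},{"claw":0.4,"dx":0,"dy":0,"dz":89,"twist":0},{"claw":0.4,"dx":0,"dy":0,"dz":89,"twist":0},{"claw":0.4,"dx":0,"dy":0,"dz":89,"twist":0}]' 55
python3 -m pendant '[{"claw":0.4,"dx":0,"dy":0,"dz":0,"twist":0},{"claw":0.4,"dx":0,"dy":0,"dz":0,"twist":0},{"claw":0.4,"dx":0,"dy":0,"dz":0,"twist":0},{"claw":0.4,"dx":0,"dy":0,"dz":0,"twist":0}]' 55
python3 - <<'E'
from h import *
p,d,P,T=wrist("w7")
q,d2=eyes.snapshot("scene")
cv2.imwrite("pics/end.png",np.hstack([cv2.resize(p[100:430,155:485],(400,400)),cv2.resize(q[180:330,210:360],(400,400),interpolation=2)]))
E
```

```text
clock: 15.45
tool_pos: [0.59, -0.1942, 0.2662]
eef_rot: [-0.04, 0.999, 0.0, -0.001]
contact_force: [-0.0, -0.2, -0.6]
opening: 0.568
finger_force: 55.0
clock: 15.85
tool_pos: [0.5905, -0.1942, 0.2667]
eef_rot: [-0.04, 0.999, 0.0, -0.0]
contact_force: [0.5, 0.0, -0.4]
opening: 0.57
finger_force: 55.0
```

View pics/end.png

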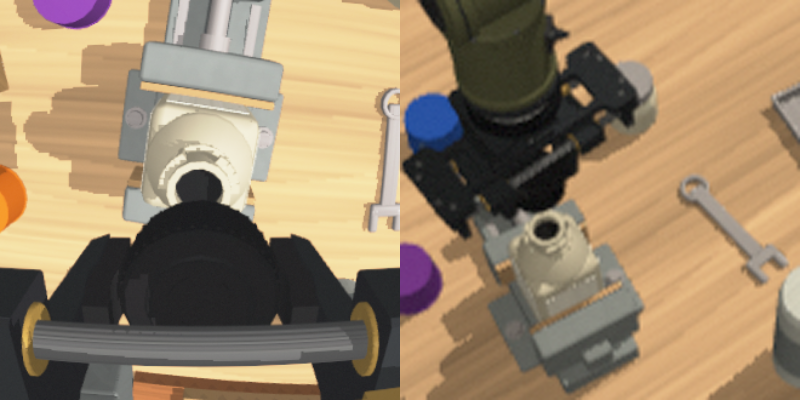

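The neck is open at (197,185) in the left crop, and the cap is held level above it at (200,265), clear of the bottle. I'll hand in.

```bash
python3 -c "
from plant import r
print(r.finish_job())"
```

```text
the job is handed in; nothing more can be done
None
```

The job is handed in at about 16 s: the cup stands mouth down in the drip tray, and the gripper holds the freed cap level and still about 8 cm above the open neck; the hand-in returned no verdict.

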